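# Renew the pump filter and hold its cover over the screw holes

### The job

The leak tester's vacuum pump on the flute bench has its filter housing open: slide the fresh filter cartridge (white pleats) down over the brass post in the housing until it sits on the floor and let go of it, leaving the spent one (dark pleats) and the pliers alone. Then take the cover plate by its handle and hold it level about a centimetre above the gasket, its four holes lined up over the four threaded holes of the rim so that I can start the screws; it must not touch the housing. Finish still holding it there, motionless.

Things in the scene. Friction and masses are not known exactly. Their poses are not given: they have to be found in the camera images.
- fresh_grip (a point): Centre of the pull grip of the fresh filter cartridge (white pleats, orange end caps), which stands upright on the bench, 58 mm tall in all. The grip is an orange bar on the cartridge's flat top, 36 mm long (this point's x), 14 mm thick (y), 22 mm tall. This point is 47 mm above the cartridge's foot, 11 mm above the top of its body.
- fresh_foot (a point): Middle of the underside of the fresh cartridge; z points up. The body above it is round, 52 mm across, 36 mm tall; a blind bore 20 mm across and 31 mm deep opens here. About 70 g. It may go on the post at any yaw.
- spent_grip (a point): Centre of the pull grip of the spent cartridge: same shape, but dark brown-grey pleats and dusty brown caps. It stands upright on the bench, and stays there.
- post_base (a point): Foot of the brass post, on the floor in the centre of the open filter housing. Post: 15 mm across, 28 mm tall, the top 7 mm tapered to 8 mm. Cavity 124 (this point's x) x 84 mm (y), floor 64 mm below the gasket's top. A seated cartridge has its foot on this floor, its grip's top 6 mm below the gasket's top.
- gasket_top (a point): Centre of the filter housing at the height of its gasket's top, 80 mm above the bench; x along the rim's long side, z up. The rim is a light metal flange 160 (x) x 120 mm (y); the gasket is a 4 mm wide black frame round the cavity, 2 mm proud of the flange.
- thread0 (a point): Mouth of one threaded hole (for 5 mm screws) in the flange, at +71 mm x, +51 mm y of the housing's centre, 2 mm below the gasket's top. The four lie at +-71 mm, +-51 mm.
- thread2 (a point): Mouth of the diagonally opposite threaded hole, at -71 mm x, -51 mm y of the housing's centre.
- cover_handle (a point): Centre of the black grip bar of the cover plate, which lies flat on the bench, handle up. Bar: 100 mm long (this point's x), 14 mm thick (y), 18 mm tall, centred over the plate, its centre 35 mm above the plate's underside; under it 22 mm are free above the plate, between two end legs 76 mm apart.
- hole0 (a point): Centre, on the plate's underside, of one of the cover's four screw holes (10 mm across), at +71 mm x, +51 mm y of the plate's middle. The four lie at +-71 mm, +-51 mm.
- hole2 (a point): Centre, on the plate's underside, of the diagonally opposite hole, at -71 mm x, -51 mm y of the plate's middle.
- cover: The cover: light metal plate 160 (x) x 120 (y) x 4 mm with a handle, about 300 g; origin at the middle of its underside, z up. It fits the housing either way round (turned by half a turn).
- fresh: The fresh cartridge; origin at the middle of its underside.
- pump_unit: The fixed vacuum pump with the filter housing on one base plate; origin on the bench under the housing's centre, x along the rim's long side, z up. The pump stands on the +y side, its near face 95 mm from the housing's centre, 125 mm tall, its gauge 145 mm.
- pliers: Bystander: black-handled pliers lying on the bench, 145 mm long along x.
There are look-alikes about, which are no part of the job. There is more than one size of the cover; the job needs the middle-sized.

How it is judged:
On the way, in this order (a step that is already met when the one before it is completed fails the run):
1. the fresh cartridge sits on the housing's floor over the post, upright and let go (horizontal distance between fresh_foot and post_base below 0.005 m and z of fresh_foot in the frame of post_base below 0.003 m and angle between fresh_foot's own z axis and vertical below 0.1 rad and contact force between fresh and the fingers below 0.05 N), for 0.2 s.
2. the cover is lifted off the bench by its handle (height (world z) of cover above 0.03 m and contact force between cover and the fingers above 0.5 N), for 0.2 s.
At the end, for the whole second after the job is handed in: Fresh cartridge let go on the housing floor (within 3 mm), within 5 mm of the post axis, upright; cover held still by the fingers, level within 0.06 rad, underside 4 to 20 mm above the gasket, touching neither housing nor cartridge, holes within 3.5 mm of the threads (either way round) (all of step 1 and ((horizontal distance between hole0 and thread0 below 0.0035 m and horizontal distance between hole2 and thread2 below 0.0035 m) or (horizontal distance between hole0 and thread2 below 0.0035 m and horizontal distance between hole2 and thread0 below 0.0035 m)) and z of cover in the frame of gasket_top between 0.004 and 0.02 m and angle between cover's own z axis and vertical below 0.06 rad and contact force between cover and pump_unit below 0.05 N and contact force between cover and fresh below 0.05 N and contact force between cover and the fingers above 0.5 N and linear speed of cover below 0.01 m/s and angular speed of cover below 0.05 rad/s); the arm keeps its last pose, push and grip.
It fails at once if the cover is set down on or knocked against the housing or pump (contact force between cover and pump_unit above 2 N).
It fails at once if the fresh cartridge is let go over the post before it is down (horizontal distance between fresh_foot and post_base below 0.03 m and z of fresh_foot in the frame of post_base above 0.012 m and contact force between fresh and the fingers below 0.01 N).
It fails at once if the spent cartridge or the pliers are moved (distance of any of spent_grip, pliers from where it was at the start of the episode above 0.03 m).
It also fails if it takes over 64 s, if anything falls off the work surface, if the arm or the gripper's body presses on something with over 40 N, if the wrist force passes 120 N, or if a joint passes its speed limit or range.

### The arm

A 6-joint arm with a two-finger parallel gripper is mounted at the origin on the work surface. World frame = base frame: x ahead of the robot, y to its left, z up, the work surface at z = 0. Lengths are in m, angles in rad, forces in N, time in s.
With the tool pointing down it reaches from about 0.25 to 0.775 m from the base axis. Payload 4 kg.
Tool frame: the origin (TCP) lies on the centre line of the jaws, within the pads' length; the fingertips stand 14 mm ahead of it and the grasp point (between the pads) lies 5 mm behind it (robot.tcp_to_tips is the distance from the TCP to the fingertips, in m); z points along the fingers, y is the line along which they close (so a half turn about z gives the same grasp; the last joint's range is limited). The gripper opens to 94 mm and grips with 3 to 60 N. Pads are 16 mm wide; open, the fingers measure 119 mm over their backs; the gripper's body (75 mm by 177 mm) begins 78 mm behind the grasp point.
Start: joints at [-1.436, 0.087, 1.371, -0, 1.684, -0.103], TCP at [0.13, -0.535, 0.22] pointing down, gripper open.
Joint ranges: [-3.1, 3.1], [-0.76, 2.03], [0.27, 2.55], [-1.08, 4.22], [0.17, 2.65], [-2.57, 2.57]. Speed limits (rad/s): [2.79, 2.79, 3.14, 3.14, 3.14, 3.14].

### API

Orientations are given as [roll, pitch, yaw] about the fixed x, y, z axes, in that order (R = Rz(yaw) Ry(pitch) Rx(roll)).
In Python, from bench import robot gives the robot as it stands.
- The arm moves only by the tool carry_out, never from a script. Its argument "increments" is a list of rows, each a list of 3 entries, a list of its own where there are three numbers: the closure in counts, from 0 (fully open) to 255 (shut), then the shift along the tool's x, y, z in mm, then the turn about the tool's z in degrees. In form: [[fingers, [dx, dy, dz], twist], ...]. A call has 1 to 8 rows; each row shifts and turns the commanded pose from where the row before left it, along the tool's axes as they then stand; what a row does not reach is not made up. A row lasts 1/10 s, in which the tool goes at most 50 mm and 8.59 degrees, less where a joint would pass 70% of its speed; a pose out of reach is approached as far as the arm can. A call with a gripper value outside its range is refused whole. The fingers move at their own pace and stop on an object; the grip force is fixed at half the most. Time passes only in rows, so rows that do not move let the fingers close. It gives the time, the measured TCP pose, the force, the opening and the grip force at its end, in the units of the state.
- robot.get_obs(): the state, without advancing time (a new reading comes with each control period).
- robot.snapshot(name): name is "side" or "top" or "wrist"; returns the picture (400x640x3 uint8, blue, green, red); there is no depth.
- robot.get_calibration(name): a dict with "vfov" (degrees; the focal length in pixels is half the picture's height over the tangent of half this angle, whatever the lens; pixels are square), "cx", "cy" (the principal point, pixels), "T" (4x4, takes a point from camera to world coordinates). Camera axes: x right, y down, z forward; pixel columns grow to the right and rows downward; lengths in m; the calibration is good to about 2 mm. A picture is of the moment at which its call begins: read the wrist's pose just before it. get_calibration takes no time and is no camera call; for the wrist camera it gives the pose at the moment of the call.
- robot.close_job(): hands the job in; it is judged then, once.
The state is a dict: "time": time; "joint_positions": joint angles; "qvel": joint speeds; "joint_torque": joint torques, N m; "tool_pos": TCP position; "ee_rot": TCP orientation; "wrist_force": force on the tool from outside, world axes, zero at the start; "wrist_torque": the same for the moment, N m; "width": finger opening in m; "finger_force": force on a finger pad.
Only numpy, scipy, OpenCV 4.12 (cv2) and the standard library are available. Lean on these libraries where they do the work, as an engineer would, in place of code of your own. Each camera call takes 0.05 s, during which the arm holds its last target. There are 200 camera calls.

## Working session

There is one attempt and no reset: what is moved stays moved. The work goes in short steps, Python scripts to look and compute and a tool call to move; the robot and the scene stay as the last step left them, time stands still between calls to the robot, and variables do not carry over. Pictures are saved under pics/ and viewed, at most 10 in all, crops included, and the job is handed in when it is done.

Besides the shell and the picture viewer there is one more tool, called after "Call:" as name([rows], argument=value, ...), one row to a line, values as JSON. carry_out: Moves the arm, as the interface text tells. Its arguments: {"type":"object","properties":{"increments":{"type":"array","items":{"type":"array"}}},"required":["increments"]}

```bash
mkdir -p pics
cat > h.py <<'E'
import numpy as np,cv2
from bench import robot
def K(c):
    f=200/np.tan(np.radians(c['vfov'])/2); return f,c['cx'],c['cy'],np.array(c['T'])
def ray(c,uv,z):
    f,cx,cy,T=K(c); uv=np.atleast_2d(np.array(uv,float))
    d=np.c_[(uv[:,0]-cx)/f,(uv[:,1]-cy)/f,np.ones(len(uv))]@T[:3,:3].T
    o=T[:3,3]; return o+d*((z-o[2])/d[:,2])[:,None]
def proj(c,P):
    f,cx,cy,T=K(c); p=(np.atleast_2d(P)-T[:3,3])@T[:3,:3]
    return np.c_[f*p[:,0]/p[:,2]+cx,f*p[:,1]/p[:,2]+cy]
E
python3 - <<'E'
from h import *
o=robot.get_obs();print(o['time'],o['tool_pos'],o['ee_rot'],o['width'])
for n in('top','side'):
    im=robot.snapshot(n);c=robot.get_calibration(n);cv2.imwrite(f'pics/{n}0.png',im);print(n,c)
E
```

```text
0.0 [ 0.1294517  -0.53400715  0.21831712] [-3.13938608e+00 -1.96096956e-04  2.37760506e-01] 0.0932829634198442
top {'vfov': 55.48880206821692, 'cx': 320.5563904531724, 'cy': 191.05006387660478, 'T': array([[ 0.02661224, -0.99713943,  0.07074425,  0.41709788],
       [-0.99956582, -0.02743875, -0.01073684, -0.07010704],
       [ 0.01264726, -0.0704278 , -0.9974367 ,  1.06861827],
       [ 0.        ,  0.        ,  0.        ,  1.        ]])}
side {'vfov': 46.02374749394018, 'cx': 316.3742009011618, 'cy': 201.5360757412463, 'T': array([[-0.92296101, -0.17423506,  0.34319837,  0.0715291 ],
       [-0.38425131,  0.4685982 , -0.79546631,  0.81638564],
       [-0.02222402, -0.86605881, -0.49944792,  0.66774014],
       [ 0.        ,  0.        ,  0.        ,  1.        ]])}
```

View pics/top0.png

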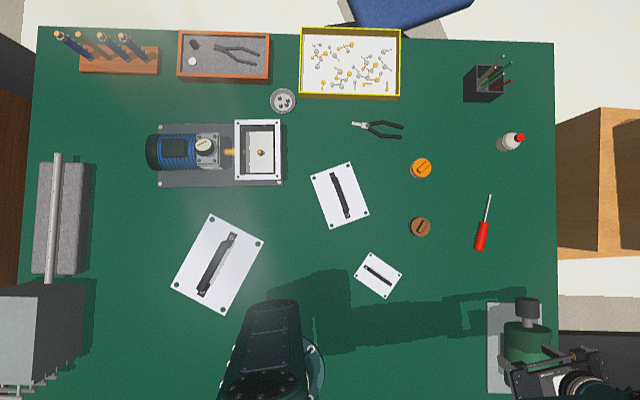

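View pics/side0.png

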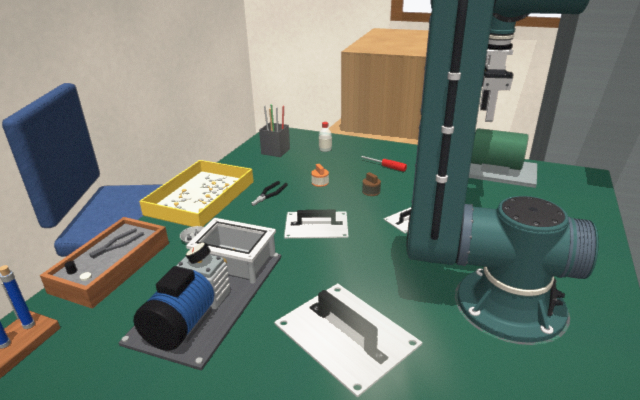

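The top view shows three covers: big (217,263), middle (340,195) and small (378,275). The fresh cartridge, with orange caps, is at (421,168); the spent one, brown, is at (420,226). The housing is at (258,150) and the pliers at (378,129). The middle cover fits because it is about 57 px long, which is about 160 mm. I'll measure these and confirm them in one crop.

Run:
```python
from h import *
im=cv2.imread('pics/top0.png');c=robot.get_calibration('top')
hsv=cv2.cvtColor(im,cv2.COLOR_BGR2HSV)
w=((hsv[...,1]<60)&(hsv[...,2]>150)).astype(np.uint8)
def rect(mask,x0,y0,x1,y1,z,name):
    m=np.zeros_like(mask);m[y0:y1,x0:x1]=mask[y0:y1,x0:x1]
    cs,_=cv2.findContours(m,cv2.RETR_EXTERNAL,cv2.CHAIN_APPROX_NONE);k=max(cs,key=cv2.contourArea)
    P=ray(c,k[:,0,:],z)[:,:2]
    r=cv2.minAreaRect((P*1000).astype(np.float32));b=cv2.boxPoints(r)
    e=[b[1]-b[0],b[2]-b[1]];l=max(e,key=np.linalg.norm)
    print(name,'c',np.round(r[0],1),'size',np.round(r[1],1),'long-axis yaw',round(np.degrees(np.arctan2(l[1],l[0])),1))
rect(w,300,150,375,240,.004,'mid')
rect(w,150,205,275,325,.004,'big');rect(w,350,245,410,305,.004,'small')
rect(w,228,112,290,190,.078,'rim')
o=((hsv[...,0]<20)&(hsv[...,1]>150)&(hsv[...,2]>120)).astype(np.uint8)
rect(o,400,150,440,185,.036,'fresh');rect((((hsv[...,0]<25)&(hsv[...,1]>90))).astype(np.uint8),400,210,440,240,.036,'spent')
cr=im[110:250,220:445];cv2.imwrite('pics/crop1.png',cv2.resize(cr,None,fx=3.5,fy=3.5,interpolation=cv2.INTER_CUBIC))
```

```text
mid c [ 482.9 -134.7] size [162.3 120.5] long-axis yaw 21.8
big c [283.7 199.2] size [171.5 229.4] long-axis yaw -26.2
small c [ 263.9 -245.1] size [109.6  83.1] long-axis yaw 56.6
rim c [593.8  89.4] size [159.9 121.2] long-axis yaw 2.0
fresh c [ 564.1 -355.1] size [49.7 49.8] long-axis yaw -88.4
spent c [ 401.5 -352.6] size [51.1 54.6] long-axis yaw -70.3
```

View pics/crop1.png

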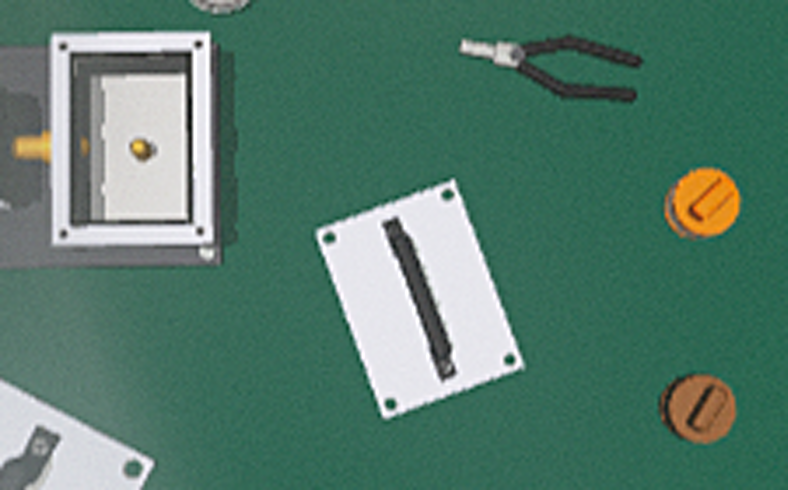

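The crop confirms the targets. The middle plate (crop 420,300) has four holes and a handle, and the orange cartridge is at (703,203). Its grip bar points about -43° in yaw. The housing with its post is at (140,148), and the brown spent cartridge is to be left alone. Now I'll go above the fresh one.

Call:
carry_out([
  [0,[46,-7,0],0],
  [0,[46,-7,0],0],
  [0,[46,-7,0],0],
  [0,[46,-7,0],0],
  [0,[46,-7,0],0],
  [0,[46,-7,0],0],
  [0,[46,-7,0],0],
  [0,[46,-7,0],0],
])

```text
time: 0.9
tool_pos: [0.4755, -0.3922, 0.2188]
ee_rot: [-3.141, 0.001, 0.238]
wrist_force: [0.1, 0.1, 0.3]
width: 0.0939
finger_force: 0.0
```

Call:
carry_out([
  [0,[46,-7,0],0],
  [0,[46,-7,0],0],
  [0,[0,0,0],-8.5],
  [0,[0,0,0],-8.5],
  [0,[0,0,0],-8.5],
  [0,[0,0,0],-8.5],
  [0,[0,0,0],-8.5],
  [0,[0,0,0],-8.5],
])

```text
time: 1.7
tool_pos: [0.56, -0.358, 0.2185]
ee_rot: [-3.14, -0.0, 1.134]
wrist_force: [-1.0, 0.3, 0.1]
width: 0.0939
finger_force: 0.0
```

Call:
carry_out([
  [0,[0,0,0],-8.5],
  [0,[0,0,0],-8.5],
  [0,[0,0,0],-8.5],
  [0,[0,0,0],-8.5],
  [0,[0,0,0],-8.5],
  [0,[0,0,0],-8.5],
  [0,[0,0,0],-8.5],
  [0,[0,0,0],-8.5],
])

```text
time: 2.5
tool_pos: [0.5599, -0.358, 0.2186]
ee_rot: [-3.141, -0.002, 2.321]
wrist_force: [-0.5, 0.3, 0.6]
width: 0.0941
finger_force: 0.0
```

```bash
cat >> h.py <<'E'
def go(x,y,z,yawdeg=None):
    "world target (m, deg) -> tool-frame mm and twist, from the current pose"
    o=robot.get_obs();p=o['tool_pos'];a=o['ee_rot'][2];d=np.array([x,y,z])-p
    s,k=np.sin(a),np.cos(a)
    t=0 if yawdeg is None else -((yawdeg-np.degrees(a)+180)%360-180)
    print('t',round(o['time'],2),'pos',np.round(p,4),'rpy',np.round(np.degrees(o['ee_rot']),1),'| shift',np.round([1000*(d[0]*k+d[1]*s),1000*(d[0]*s-d[1]*k),-1000*d[2]],1),'twist',round(t,1))
E
python3 - <<'E'
from h import *
go(.564,-.355,.218,137)
c=robot.get_calibration('wrist');im=robot.snapshot('wrist');cv2.imwrite('pics/w1.png',im)
hsv=cv2.cvtColor(im,cv2.COLOR_BGR2HSV);np.save('c1.npy',c,allow_pickle=True)
print(proj(c,[[.564,-.355,.058],[.564,-.355,.036]]))
E
```

```text
t 2.5 pos [ 0.5599 -0.358   0.2186] rpy [-1.80e+02 -1.00e-01  1.33e+02] | shift [-0.6  5.   0.6] twist -4.0
[[324.84226691 190.39595751]
 [324.56488285 186.6035609 ]]
```

View pics/w1.png

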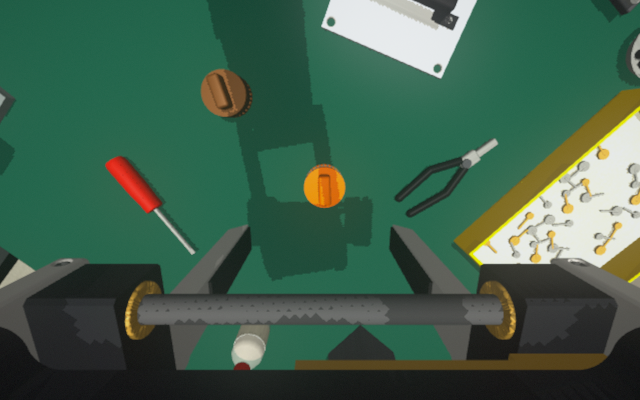

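The wrist view shows the orange cartridge at (325,187) with its bar nearly upright in the image. The spent cartridge is at (225,93), the pliers at (445,180). I'll measure the centre and the bar direction.

Run:
```python
from h import *
im=cv2.imread('pics/w1.png');c=np.load('c1.npy',allow_pickle=True).item()
hsv=cv2.cvtColor(im,cv2.COLOR_BGR2HSV)
m=((hsv[...,0]<25)&(hsv[...,1]>150)&(hsv[...,2]>90)).astype(np.uint8);m[:,:290]=0;m[:,360:]=0;m[:155]=0;m[220:]=0
k=max(cv2.findContours(m,0,1)[0],key=cv2.contourArea)
print(cv2.minEnclosingCircle(k));(u,v),r=cv2.minEnclosingCircle(k)
print(ray(c,[[u,v]],.036))
g=cv2.cvtColor(im,cv2.COLOR_BGR2GRAY)[160:214,298:352];g=cv2.resize(g,None,fx=4,fy=4,interpolation=cv2.INTER_CUBIC)
L=cv2.HoughLinesP(cv2.Canny(g,40,100),1,np.pi/180,30,minLineLength=60,maxLineGap=8)
for l in L[:,0]:
    q=np.array([[l[0],l[1]],[l[2],l[3]]])/4+[298,160];P=ray(c,q,.058);d=P[1]-P[0]
    print(q.round(1).tolist(),P[:,:2].round(4).tolist(),round(np.degrees(np.arctan2(d[1],d[0]))%180,1))
```

```text
((323.6637878417969, 185.8103485107422), 21.851341247558594)
[[ 0.56247129 -0.3550327   0.036     ]]Traceback (most recent call last):
  File "<stdin>", line 10, in <module>
TypeError: 'NoneType' object is not subscriptable
```

Run:
```python
from h import *
im=cv2.imread('pics/w1.png');c=np.load('c1.npy',allow_pickle=True).item()
g=im[160:214,298:352,1];g=cv2.resize(g,None,fx=4,fy=4,interpolation=cv2.INTER_CUBIC)
for t in ((15,40),(8,25)):
  L=cv2.HoughLinesP(cv2.Canny(g,*t),1,np.pi/180,25,minLineLength=45,maxLineGap=8)
  for l in ([] if L is None else L[:,0]):
    q=np.array([[l[0],l[1]],[l[2],l[3]]])/4+[298,160];P=ray(c,q,.058);d=P[1]-P[0]
    print(q.round(1).tolist(),round(np.degrees(np.arctan2(d[1],d[0]))%180,1))
cv2.imwrite('pics/c2.png',cv2.resize(im[160:214,298:352],None,fx=8,fy=8,interpolation=cv2.INTER_CUBIC))
```

```text
[[319.8, 178.2], [320.2, 204.0]] 134.1
[[328.5, 195.2], [328.5, 174.5]] 133.5
[[322.2, 190.2], [324.0, 205.0]] 139.8
[[319.8, 184.2], [320.0, 196.5]] 134.2
[[317.8, 191.8], [317.8, 177.8]] 132.9
[[330.8, 189.2], [331.2, 201.8]] 135.8
[[320.2, 207.2], [320.2, 195.0]] 133.1
[[319.5, 174.2], [321.5, 186.2]] 142.4
[[328.2, 174.5], [328.8, 190.5]] 135.2
[[304.2, 180.8], [316.0, 165.0]] 96.2
[[304.8, 177.0], [320.0, 166.5]] 77.7
```

View pics/c2.png

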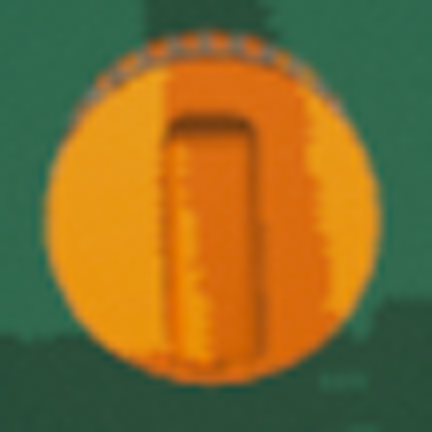

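The bar points at 134°, centred at about (0.563, -0.355). I'll descend to TCP z 0.053, which puts the tips 3 mm above the body.

Call:
carry_out([
  [0,[0,4,40],-1],
  [0,[0,0,40],0],
  [0,[0,0,40],0],
  [0,[0,0,30],0],
  [0,[0,0,10],0],
  [0,[0,0,0],0],
])

```text
time: 3.15
tool_pos: [0.5619, -0.3546, 0.0571]
ee_rot: [-3.141, -0.005, 2.331]
wrist_force: [-0.0, -0.4, 0.2]
width: 0.0938
finger_force: 0.0
```

```bash
python3 -c "
from h import *
go(.563,-.355,.053,134)"
```

```text
t 3.15 pos [ 0.5619 -0.3546  0.0571] rpy [-180.    -0.3  133.5] | shift [-1.   0.5  4.1] twist -0.5
```

Call:
carry_out([
  [0,[-1,0,4],0],
  [120,[0,0,0],0],
  [255,[0,0,0],0],
  [255,[0,0,0],0],
  [255,[0,0,0],0],
  [255,[0,0,0],0],
  [255,[0,0,0],0],
  [255,[0,0,0],0],
])

```text
time: 3.95
tool_pos: [0.5637, -0.3562, 0.0555]
ee_rot: [-3.142, -0.0, 2.332]
wrist_force: [0.3, -0.3, 0.6]
width: 0.041
finger_force: 0.0
```

Call:
carry_out([
  [255,[0,0,0],0],
  [255,[0,0,0],0],
  [255,[0,0,0],0],
  [255,[0,0,0],0],
  [255,[0,0,0],0],
  [255,[0,0,0],0],
])

```text
time: 4.55
tool_pos: [0.5637, -0.3561, 0.0553]
ee_rot: [-3.142, -0.0, 2.332]
wrist_force: [0.7, -0.9, 0.2]
width: 0.0138
finger_force: 29.9
```

```bash
python3 -c "
from h import *
go(.563,-.355,.053,134);o=robot.get_obs();print(o['width'],o['finger_force'])"
```

```text
t 4.55 pos [ 0.5637 -0.3561  0.0553] rpy [-180.    -0.   133.6] | shift [1.3 0.3 2.3] twist -0.4
0.013829172558442512 29.93066668510437
```

Gripped (13.8 mm, 30 N). Lifting and carrying to the housing.

Call:
carry_out([
  [255,[0,0,-25],0],
  [255,[0,0,-40],0],
  [255,[0,0,-45],0],
  [255,[0,0,-45],0],
  [255,[0,0,-10],0],
  [255,[0,0,0],8],
  [255,[0,0,0],8],
  [255,[0,0,0],8],
])

```text
time: 5.35
tool_pos: [0.5634, -0.3559, 0.2189]
ee_rot: [-3.14, -0.002, 1.908]
wrist_force: [-0.4, -0.5, -0.9]
width: 0.014
finger_force: 29.9
```

Call:
carry_out([
  [255,[0,0,0],8],
  [255,[0,0,0],8],
  [255,[0,0,0],1.6],
  [255,[0,0,0],0],
])

```text
time: 5.75
tool_pos: [0.5635, -0.356, 0.2193]
ee_rot: [-3.14, -0.001, 1.608]
wrist_force: [0.4, 1.4, -0.6]
width: 0.0139
finger_force: 29.9
```

```bash
python3 -c "
from h import *
go(.594,.089,.22,92)"
```

```text
t 5.75 pos [ 0.5635 -0.356   0.2193] rpy [-1.799e+02 -1.000e-01  9.210e+01] | shift [443.5  47.1  -0.7] twist 0.1
```

Call:
carry_out([
  [255,[45,6,0],0],
  [255,[45,6,0],0],
  [255,[45,6,0],0],
  [255,[45,6,0],0],
  [255,[45,6,0],0],
  [255,[45,6,0],0],
  [255,[45,6,0],0],
  [255,[35,5,0],0],
])

```text
time: 6.55
tool_pos: [0.5981, -0.002, 0.2203]
ee_rot: [-3.141, -0.0, 1.61]
wrist_force: [0.3, -0.7, -0.4]
width: 0.0138
finger_force: 29.9
```

Call:
carry_out([
  [255,[0,0,0],0],
  [255,[0,0,0],0],
])

```text
time: 6.75
tool_pos: [0.5982, -0.0041, 0.2201]
ee_rot: [-3.141, 0.001, 1.609]
wrist_force: [0.8, -0.8, 0.1]
width: 0.0137
finger_force: 29.9
```

Run:
```python
from h import *
go(.594,.089,.22,92)
c=robot.get_calibration('wrist');im=robot.snapshot('wrist');cv2.imwrite('pics/w2.png',im);np.save('c2.npy',c,allow_pickle=True)
print(c['T'][:3,3],proj(c,[[.594,.089,.044],[.594,.089,.078]]))
```

```text
t 6.75 pos [ 0.5982 -0.0041  0.2201] rpy [-180.     0.    92.2] | shift [93.2 -0.6  0.1] twist 0.2
[0.59516934 0.06816482 0.38728784] [[319.76235232 107.41966404]
 [319.72975427 105.32907059]]
```

View pics/w2.png

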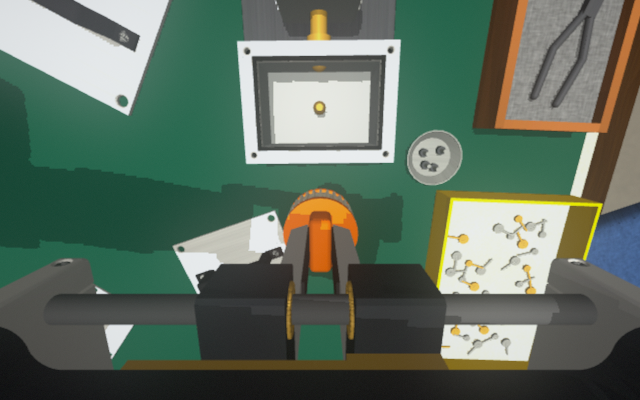

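The wrist view shows the housing (rim 238–400 × 40–163) with the post at (320,107), thread holes near the rim corners and the held cartridge at (320,225). I'll measure post, threads and held cap.

Run:
```python
from h import *
im=cv2.imread('pics/w2.png');c=np.load('c2.npy',allow_pickle=True).item()
hsv=cv2.cvtColor(im,cv2.COLOR_BGR2HSV);g=cv2.cvtColor(im,cv2.COLOR_BGR2GRAY)
H=[]
for u,v in((248,51),(391,50),(253,155),(386,154)):
    s=255.-g[v-6:v+7,u-6:u+7];s=np.where(s>110,s,0);yy,xx=np.mgrid[-6:7,-6:7]
    q=[u+(s*xx).sum()/s.sum(),v+(s*yy).sum()/s.sum()];H.append(ray(c,[q],.078)[0]);print(np.round(q,1),H[-1].round(4),(s>0).sum())
H=np.array(H);print('centre',H.mean(0).round(4),'dists mm',[round(1000*np.linalg.norm(H[a]-H[b])) for a,b in((0,1),(2,3),(0,2),(1,3),(0,3),(1,2))])
for a,b in((0,1),(2,3)): d=H[b]-H[a];print('yaw',np.degrees(np.arctan2(d[1],d[0])).round(2))
m=((hsv[...,0]<30)&(hsv[...,1]>130)).astype(np.uint8)
def cen(m,x0,y0,x1,y1):
    k=max(cv2.findContours(np.ascontiguousarray(m[y0:y1,x0:x1]),0,1)[0],key=cv2.contourArea)+[x0,y0];return k.astype(np.int32)
k=cen(m,305,92,335,122);print('post',cv2.minEnclosingCircle(k));print(ray(c,[cv2.minEnclosingCircle(k)[0]],.042))
k=cen(m,275,180,365,290);print('cap bbox',cv2.boundingRect(k))
for r in range(200,236,5): x=np.where(m[r,275:365])[0]+275;print(r,x.min(),x.max(),(x.min()+x.max())/2)
```

```text
[247.7  51.7] [0.5205 0.1367 0.078 ] 32
[389.8  50.1] [0.6614 0.1438 0.078 ] 27
[254.5 153.8] [0.5254 0.0364 0.078 ] 22
[384.4 152.7] [0.6658 0.0431 0.078 ] 22
centre [0.5933 0.09   0.078 ] dists mm [141, 141, 100, 101, 173, 173]
yaw 2.89
yaw 2.74
post ((319.0, 106.5), 4.031229019165039)
[[0.59306908 0.09010127 0.042     ]]
cap bbox (283, 197, 76, 75)
200 305 336 320.5
205 297 343 320.0
210 292 348 320.0
215 288 352 320.0
220 286 355 320.5
225 284 356 320.0
230 284 357 320.5
235 284 358 321.0
```

Run:
```python
from h import *
c=np.load('c2.npy',allow_pickle=True).item()
P=ray(c,[[320.6,234.5]],.220-.0553+.036)[0];print('cap centre',P.round(4))
p=robot.get_obs()['tool_pos'];off=P-p
T=np.array([.5932,.0901])-off[:2];print(off.round(4),T.round(4));go(*T,.22,92.8)
```

```text
cap centre [ 0.5985 -0.0055  0.2007]
[ 0.0003 -0.0004 -0.0195] [0.5929 0.0905]
t 6.8 pos [ 0.5982 -0.0051  0.2202] rpy [-180.     0.    92.1] | shift [95.8 -1.8  0.2] twist -0.7
```

Call:
carry_out([
  [255,[45,-1,0],-0.7],
  [255,[45,-1,0],0],
  [255,[6,0,0],0],
  [255,[0,0,0],0],
  [255,[0,0,0],0],
])

```text
time: 7.3
tool_pos: [0.5926, 0.0892, 0.2203]
ee_rot: [-3.141, 0.001, 1.617]
wrist_force: [0.3, -0.4, -0.9]
width: 0.014
finger_force: 29.9
```

```bash
python3 -c "
from h import *
go(.5929,.0905,.0713,92.8)"
```

```text
t 7.3 pos [0.5926 0.0892 0.2203] rpy [-1.80e+02  1.00e-01  9.26e+01] | shift [  1.3   0.4 149. ] twist -0.2
```

Call:
carry_out([
  [255,[1,0,30],0],
  [255,[0,0,35],0],
  [255,[0,0,30],0],
  [255,[0,0,18],0],
  [255,[0,0,0],0],
  [255,[0,0,0],0],
])

```text
time: 7.9
tool_pos: [0.5927, 0.0905, 0.1078]
ee_rot: [3.142, 0.0, 1.616]
wrist_force: [-0.2, 0.9, -0.1]
width: 0.0134
finger_force: 29.9
```

```bash
python3 -c "
from h import *
go(.5929,.0905,.0713,92.8)"
```

```text
t 7.9 pos [0.5927 0.0905 0.1078] rpy [180.    0.   92.6] | shift [-0.   0.2 36.5] twist -0.2
```

Call:
carry_out([
  [255,[0,0,8],0],
  [255,[0,0,8],0],
  [255,[0,0,8],0],
  [255,[0,0,5],0],
  [255,[0,0,4],0],
  [255,[0,0,0],0],
  [255,[0,0,0],0],
])

```text
time: 8.6
tool_pos: [0.5924, 0.0922, 0.0745]
ee_rot: [3.142, 0.0, 1.619]
wrist_force: [-0.5, 0.0, -0.0]
width: 0.0135
finger_force: 29.9
```

Call:
carry_out([
  [255,[0,0,1.5],0],
  [255,[0,0,1.5],0],
  [255,[0,0,0],0],
])

```text
time: 8.9
tool_pos: [0.5922, 0.0921, 0.0713]
ee_rot: [-3.141, 0.0, 1.618]
wrist_force: [-0.2, 0.6, -1.0]
width: 0.0137
finger_force: 29.9
```

Call:
carry_out([
  [255,[0,0,1],0],
  [255,[0,0,0],0],
])

```text
time: 9.1
tool_pos: [0.5924, 0.0921, 0.0712]
ee_rot: [3.141, 0.0, 1.618]
wrist_force: [-1.6, -0.0, 3.6]
width: 0.0139
finger_force: 29.9
```

Contact at the expected seated height. Releasing with a partial opening, since the cavity is tight.

Call:
carry_out([
  [150,[0,0,0],0],
  [150,[0,0,0],0],
  [150,[0,0,0],0],
  [150,[0,0,0],0],
  [150,[0,0,0],0],
])

```text
time: 9.6
tool_pos: [0.5923, 0.0921, 0.0703]
ee_rot: [-3.141, 0.0, 1.618]
wrist_force: [0.1, -0.2, 0.3]
width: 0.0387
finger_force: 0.0
```

Call:
carry_out([
  [150,[0,0,-5],0],
  [150,[0,0,-20],0],
  [150,[0,0,-40],0],
  [150,[0,0,-40],0],
  [150,[0,0,-40],0],
  [150,[0,0,0],0],
])

```text
time: 10.2
tool_pos: [0.5955, 0.0923, 0.2242]
ee_rot: [3.127, -0.0, 1.618]
wrist_force: [0.2, 0.0, 1.1]
width: 0.0388
finger_force: 0.0
```

Run:
```python
from h import *
im=robot.snapshot('top');cv2.imwrite('pics/top1.png',im);go(.483,-.1347,.22,111.8)
```

```text
t 10.25 pos [0.5942 0.0923 0.2205] rpy [179.5  -0.   92.7] | shift [-221.4 -121.9    0.5] twist -19.1
```

Call:
carry_out([
  [0,[-45,0,0],0],
  [0,[-45,0,0],0],
  [0,[-5,0,0],0],
  [0,[0,0,0],0],
])

```text
time: 10.65
tool_pos: [0.5961, -0.0038, 0.2137]
ee_rot: [-3.139, -0.001, 1.616]
wrist_force: [-0.9, 1.2, -0.2]
width: 0.0673
finger_force: 0.0
```

Run:
```python
from h import *
c=robot.get_calibration('wrist');im=robot.snapshot('wrist');np.save('c3.npy',c,allow_pickle=True);cv2.imwrite('pics/w3.png',im)
cv2.imwrite('pics/w3c.png',cv2.resize(im[20:200,200:440],None,fx=3,fy=3,interpolation=cv2.INTER_CUBIC))
print(proj(c,[[.5932,.0901,.052],[.5932,.0901,.074]]))
hsv=cv2.cvtColor(im,cv2.COLOR_BGR2HSV);m=((hsv[...,0]<30)&(hsv[...,1]>130)).astype(np.uint8)[70:150,270:370]
k=max(cv2.findContours(np.ascontiguousarray(m),0,1)[0],key=cv2.contourArea)+np.array([270,70]);e=cv2.minEnclosingCircle(k.astype(np.int32));print(e,ray(c,[e[0]],.052));go(.483,-.1347,.22,21.8)
```

```text
[[321.84359503 106.12367114]
 [321.92137518 104.63001255]]
((321.0337829589844, 104.09445190429688), 24.429882049560547) [[0.59220562 0.09218568 0.052     ]]
t 10.7 pos [ 0.5962 -0.0026  0.214 ] rpy [-1.799e+02 -1.000e-01  9.270e+01] | shift [-126.6 -119.3   -6. ] twist 70.9
```

View pics/w3c.png

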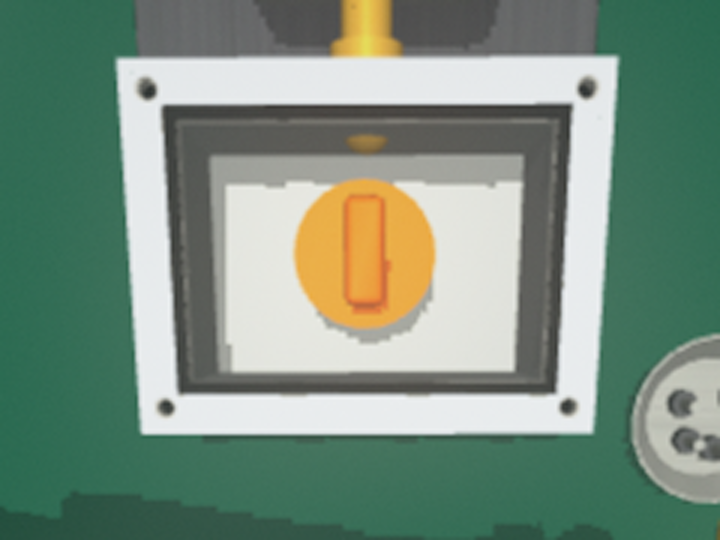

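The crop shows the cartridge standing upright on the housing floor, bar centred at (365,252). It is released, about 2 mm off the post axis and within the bore's clearance. Next, the cover.

Call:
carry_out([
  [0,[-32,-30,0],8],
  [0,[-36,-25,0],8],
  [0,[-39,-21,0],8],
  [0,[-41,-15,0],8],
  [0,[0,0,0],8],
  [0,[0,0,0],8],
  [0,[0,0,0],8],
  [0,[0,0,0],8],
])

```text
time: 11.5
tool_pos: [0.482, -0.134, 0.215]
ee_rot: [-3.141, -0.0, 0.498]
wrist_force: [-0.2, -0.7, -0.8]
width: 0.0938
finger_force: 0.0
```

Run:
```python
from h import *
go(.483,-.1347,.22,21.8)
```

```text
t 11.5 pos [ 0.482 -0.134  0.215] rpy [-179.9   -0.    28.5] | shift [ 0.6  1.1 -5. ] twist 6.7
```

Call:
carry_out([
  [0,[0,0,0],6.7],
  [0,[0,0,0],0],
  [0,[0,0,0],0],
])

```text
time: 11.8
tool_pos: [0.482, -0.1345, 0.2152]
ee_rot: [-3.141, 0.0, 0.389]
wrist_force: [-0.3, -0.2, 0.4]
width: 0.0938
finger_force: 0.0
```

Run:
```python
from h import *
go(.483,-.1347,.22,21.8)
c=robot.get_calibration('wrist');im=robot.snapshot('wrist');np.save('c4.npy',c,allow_pickle=True);cv2.imwrite('pics/w4.png',im)
```

```text
t 11.8 pos [ 0.482  -0.1345  0.2152] rpy [-180.     0.    22.3] | shift [ 0.8  0.6 -4.8] twist 0.5
```

View pics/w4.png

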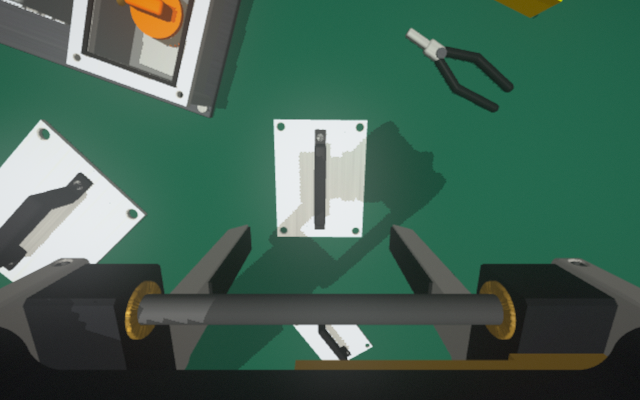

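The cover is below: holes near (280,127), (360,128), (284,231) and (356,231), handle at (320,180), aligned with the tool. I'll measure the hole centres.

```bash
cat >> h.py <<'E'
def holes(im,c,seeds,z,w=6):
    "dark-green/dark blobs on the light plate -> world points on plane z"
    g=cv2.cvtColor(im,cv2.COLOR_BGR2HSV)[...,2].astype(float);H=[]
    for u,v in seeds:
        s=g[v-w:v+w+1,u-w:u+w+1];s=np.clip(np.median(s)-30-s,0,None);yy,xx=np.mgrid[-w:w+1,-w:w+1]
        H.append(ray(c,[[u+(s*xx).sum()/s.sum(),v+(s*yy).sum()/s.sum()]],z)[0])
    H=np.array(H)
    D=[round(1000*np.linalg.norm(H[a]-H[b]),1) for a,b in((0,1),(2,3),(0,2),(1,3))]
    y=[np.degrees(np.arctan2(*(H[a]-H[b])[[1,0]])).round(2)for a,b in((0,2),(1,3),(0,1),(2,3))]
    print('centre',H.mean(0).round(4),D,'yaws',y);return H
E
python3 - <<'E'
from h import *
c=np.load('c4.npy',allow_pickle=True).item();im=cv2.imread('pics/w4.png')
for z in(.004,.002): H=holes(im,c,[(280,127),(360,128),(284,231),(356,231)],z,5)
p=H.mean(0)
print(ray(c,[[320,180]],.044))
im=cv2.imread('pics/w3.png');c=np.load('c3.npy',allow_pickle=True).item()
holes(im,c,[(249,49),(395,49),(255,155),(389,155)],.078,5)
go(p[0],p[1],.04,21.8)
E
```

```text
centre [ 0.4831 -0.1342  0.004 ] [np.float64(102.3), np.float64(102.1), np.float64(142.2), np.float64(142.4)] yaws [np.float64(21.97), np.float64(21.86), np.float64(111.84), np.float64(111.74)]
centre [ 0.4828 -0.1344  0.002 ] [np.float64(102.9), np.float64(102.6), np.float64(143.0), np.float64(143.2)] yaws [np.float64(21.97), np.float64(21.86), np.float64(111.84), np.float64(111.74)]
[[ 0.49116191 -0.13158941  0.044     ]]
centre [0.5931 0.09   0.078 ] [np.float64(142.1), np.float64(141.4), np.float64(101.7), np.float64(101.7)] yaws [np.float64(92.99), np.float64(92.57), np.float64(-177.29), np.float64(-177.28)]
t 11.85 pos [ 0.482  -0.1347  0.2152] rpy [-180.     0.    22.2] | shift [  0.8  -0.  175.2] twist 0.4
```

Call:
carry_out([
  [0,[1,0,45],0.4],
  [0,[0,0,45],0],
  [0,[0,0,45],0],
  [0,[0,0,30],0],
  [0,[0,0,10],0],
  [0,[0,0,6],0],
  [0,[0,0,0],0],
  [0,[0,0,0],0],
])

```text
time: 12.65
tool_pos: [0.4844, -0.1358, 0.0365]
ee_rot: [3.139, -0.003, 0.378]
wrist_force: [0.2, 0.2, 0.7]
width: 0.0941
finger_force: 0.0
```

Run:
```python
from h import *
go(.483,-.1343,.031,21.9)
```

```text
t 12.65 pos [ 0.4844 -0.1358  0.0365] rpy [179.8  -0.2  21.6] | shift [-0.7 -1.9  5.5] twist -0.3
```

Call:
carry_out([
  [120,[0,-1.5,5],0],
  [255,[0,0,0],0],
  [255,[0,0,0],0],
  [255,[0,0,0],0],
  [255,[0,0,0],0],
  [255,[0,0,0],0],
  [255,[0,0,0],0],
  [255,[0,0,0],0],
])

```text
time: 13.45
tool_pos: [0.4823, -0.1339, 0.0295]
ee_rot: [3.142, 0.0, 0.377]
wrist_force: [-0.1, 0.1, 0.7]
width: 0.0334
finger_force: 0.0
```

Call:
carry_out([
  [255,[0,0,0],0],
  [255,[0,0,0],0],
  [255,[0,0,0],0],
  [255,[0,0,0],0],
  [255,[0,0,0],0],
  [255,[0,0,0],0],
])

```text
time: 14.05
tool_pos: [0.4823, -0.1338, 0.0295]
ee_rot: [-3.142, 0.0, 0.377]
wrist_force: [0.0, 0.4, -0.5]
width: 0.014
finger_force: 30.0
```

Run:
```python
from h import *
go(.483,-.1343,.031,21.9)
```

```text
t 14.05 pos [ 0.4823 -0.1338  0.0295] rpy [-180.     0.    21.6] | shift [ 0.5  0.7 -1.5] twist -0.3
```

Gripped. Lifting to a clear height.

Call:
carry_out([
  [255,[0,0,-10],0],
  [255,[0,0,-25],0],
  [255,[0,0,-35],0],
  [255,[0,0,-35],0],
  [255,[0,0,-30],0],
  [255,[0,0,-15],0],
  [255,[0,0,0],0],
  [255,[0,0,0],0],
])

```text
time: 14.85
tool_pos: [0.4816, -0.1336, 0.1781]
ee_rot: [-3.14, 0.002, 0.377]
wrist_force: [0.9, -0.3, -3.1]
width: 0.0138
finger_force: 30.0
```

Run:
```python
from h import *
go(.5927,.0905,.18,2.5)
c=robot.get_calibration('wrist');im=robot.snapshot('wrist');np.save('c5.npy',c,allow_pickle=True);cv2.imwrite('pics/w5.png',im)
```

```text
t 14.85 pos [ 0.4816 -0.1336  0.1781] rpy [-1.799e+02  1.000e-01  2.160e+01] | shift [ 185.8 -167.4   -1.9] twist 19.1
```

View pics/w5.png

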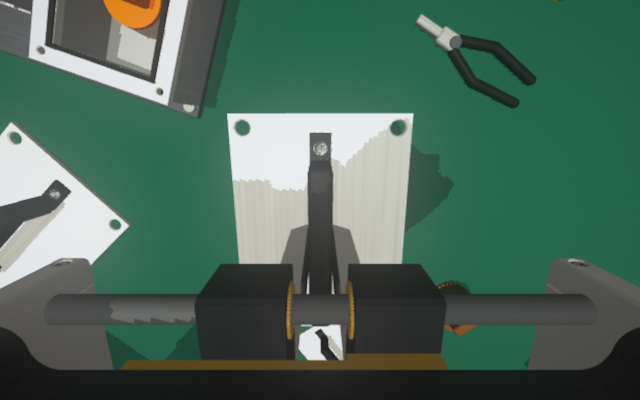

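The plate is held level, with its two forward holes at (242,127) and (398,127). These give the in-hand offset.

```bash
cat >> h.py <<'E'
def spot(im,c,seeds,z,w=11):
    g=cv2.cvtColor(im,cv2.COLOR_BGR2HSV)[...,1].astype(float);H=[]
    for u,v in seeds:
        s=(g[v-w:v+w+1,u-w:u+w+1]>80).astype(np.uint8);k=max(cv2.findContours(s,0,1)[0],key=cv2.contourArea)
        (a,b),r=cv2.minEnclosingCircle(k);q=[u-w+a,v-w+b];print(np.round(q,1),round(r,1));H.append(ray(c,[q],z)[0])
    return np.array(H)
E
python3 - <<'E'
from h import *
c=np.load('c5.npy',allow_pickle=True).item();im=cv2.imread('pics/w5.png')
o=robot.get_obs();p=o['tool_pos'];a=o['ee_rot'][2]
H=spot(im,c,[(242,127),(398,127)],p[2]-.0295+.004)
d=H[1]-H[0];y=np.arctan2(d[1],d[0])+np.pi/2
m=H.mean(0)-.071*np.array([np.cos(y),np.sin(y),0]);v=(m-p)[:2]
print('span',np.linalg.norm(d),'plate yaw',np.degrees(y),'tool',np.degrees(a),'plate centre in tool axes mm',1000*(v@[np.cos(a),np.sin(a)]),1000*(v@[np.sin(a),-np.cos(a)]))
E
```

```text
[242.2 127.4] 6.8
[397. 127.] 6.7
span 0.10241945417712897 plate yaw 21.84725527775082 tool 21.621393775436065 plate centre in tool axes mm 1.1590913140975112 0.9301830530041723
```

Call:
carry_out([
  [255,[0,0,-5],5],
  [255,[0,0,-5],7],
  [255,[0,0,0],5],
  [255,[0,0,0],2],
  [255,[0,0,0],0],
  [255,[0,0,0],0],
])

```text
time: 15.5
tool_pos: [0.4815, -0.1336, 0.1876]
ee_rot: [-3.14, 0.003, 0.047]
wrist_force: [0.2, -0.4, -3.7]
width: 0.0135
finger_force: 30.0
```

```bash
python3 -c "
from h import *
go(.5922,.0909,.188,2.55)"
```

```text
t 15.5 pos [ 0.4815 -0.1336  0.1876] rpy [-179.9    0.2    2.7] | shift [ 121.  -219.1   -0.4] twist 0.1
```

Call:
carry_out([
  [255,[10,-18,0],0],
  [255,[18,-32,0],0],
  [255,[20,-37,0],0],
  [255,[20,-37,0],0],
  [255,[20,-37,0],0],
  [255,[18,-32,0],0],
  [255,[10,-18,0],0],
  [255,[5,-8,0],0],
])

```text
time: 16.3
tool_pos: [0.5932, 0.0925, 0.188]
ee_rot: [-3.141, 0.002, 0.049]
wrist_force: [0.1, 0.7, -2.2]
width: 0.0136
finger_force: 30.0
```

Call:
carry_out([
  [255,[0,0,0],0],
  [255,[0,0,0],0],
  [255,[0,0,0],0],
])

```text
time: 16.6
tool_pos: [0.5928, 0.0891, 0.1894]
ee_rot: [3.141, 0.0, 0.044]
wrist_force: [-0.4, -0.9, -3.8]
width: 0.0138
finger_force: 30.0
```

```bash
python3 -c "
from h import *
go(.5922,.0909,.122,2.55)
c=robot.get_calibration('wrist');im=robot.snapshot('wrist');np.save('c6.npy',c,allow_pickle=True);cv2.imwrite('pics/w6.png',im)"
```

```text
t 16.6 pos [0.5928 0.0891 0.1894] rpy [180.    0.    2.5] | shift [-0.5 -1.8 67.4] twist -0.0
```

Call:
carry_out([
  [255,[-0.5,-1.8,15],0],
  [255,[0,0,20],0],
  [255,[0,0,15],0],
  [255,[0,0,7],0],
  [255,[0,0,3],0],
  [255,[0,0,0],0],
  [255,[0,0,0],0],
  [255,[0,0,0],0],
])

```text
time: 17.45
tool_pos: [0.5932, 0.0923, 0.1306]
ee_rot: [3.142, -0.002, 0.046]
wrist_force: [0.6, 0.2, -2.1]
width: 0.014
finger_force: 30.0
```

```bash
python3 -c "
from h import *
go(.5922,.0909,.1215,2.55)"
```

```text
t 17.45 pos [0.5932 0.0923 0.1306] rpy [ 1.8e+02 -1.0e-01  2.6e+00] | shift [-1.1  1.3  9.1] twist 0.1
```

Call:
carry_out([
  [255,[-1,1.3,3],0],
  [255,[0,0,3],0],
  [255,[0,0,2],0],
  [255,[0,0,0],0],
  [255,[0,0,0],0],
  [255,[0,0,0],0],
  [255,[0,0,0],0],
])

```text
time: 18.15
tool_pos: [0.5917, 0.0909, 0.1216]
ee_rot: [3.142, -0.0, 0.046]
wrist_force: [-0.3, -0.1, -3.3]
width: 0.0138
finger_force: 30.0
```

```bash
python3 -c "
from h import *
go(.5922,.0909,.1215,2.55)
c=robot.get_calibration('wrist');im=robot.snapshot('wrist');np.save('c6.npy',c,allow_pickle=True);cv2.imwrite('pics/w6.png',im)
cv2.imwrite('pics/w6c.png',cv2.resize(im[60:280,200:440],None,fx=2.7,fy=2.7,interpolation=cv2.INTER_CUBIC))"
```

```text
t 18.15 pos [0.5917 0.0909 0.1216] rpy [180.   -0.    2.6] | shift [0.5 0.  0.1] twist 0.1
```

View pics/w6c.png

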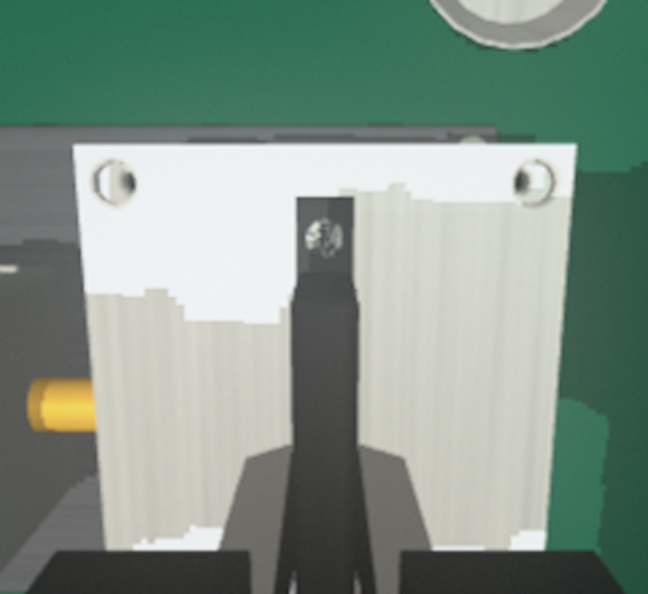

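The crop shows a thread mouth through each forward cover hole: holes at (115,183) and (535,183), threads at (126,182) and (522,182). The shifts are symmetric, as parallax would give. I'll check this numerically.

Run:
```python
from h import *
c=np.load('c6.npy',allow_pickle=True).item();o=robot.get_obs();z=o['tool_pos'][2]-.0295
a=np.radians(2.75);R=np.array([[np.cos(a),-np.sin(a)],[np.sin(a),np.cos(a)]])
f=lambda q:np.array(q)/2.7+[200,60]
h=ray(c,f([[115,183],[535,183]]),z+.004)[:,:2];t=ray(c,f([[126,182],[522,182]]),.078)[:,:2]
print('z',z,'spans',np.linalg.norm(h[0]-h[1]),np.linalg.norm(t[0]-t[1]));print('hole-thread (housing axes, mm)',1000*(h-t)@R)
e=np.array([.5932,.09])+np.array([[.071,.051],[.071,-.051]])@R.T;print('hole-earlier threads',1000*(h-e)@R,np.degrees(o['ee_rot']),o['qvel'].round(3) if hasattr(o['qvel'],'round') else o['qvel'])
```

```text
z 0.09210794546323435 spans 0.10259004056654658 0.1057821253611019
hole-thread (housing axes, mm) [[-0.20007805 -1.8177573 ]
 [-0.19721589  1.37432621]]
hole-earlier threads [[-0.63367791  0.04541048]
 [-0.73019498 -0.54458468]] [ 1.79992843e+02 -1.71969946e-02  2.62831454e+00] [-0.     0.    -0.001 -0.001  0.     0.001]
```

All four holes line up with the threads to within about 1 mm, and the cover hangs 12 mm above the gasket, motionless. Handing in.

```bash
python3 -c "
from bench import robot
print(robot.close_job())"
```

```text
the job is handed in; nothing more can be done
None
```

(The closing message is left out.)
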